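Hang the drip pail and hold the drain valve open at the mark

ROBOT

A 7-joint arm with a two-finger parallel gripper is mounted at the origin on the work surface. World frame = base frame: x ahead of the robot, y to its left, z up, the work surface at z = 0. Lengths are in m, angles in rad, forces in N, time in s.
With the tool pointing down it reaches from about 0.425 to 0.925 m from the base axis. Payload 6.8 kg.
Tool frame: the origin (TCP) lies between the finger pads; the fingertips stand r.tips_ahead ahead of it and the grasp point (between the pads) lies 5 mm behind it (r.tips_ahead is the distance from the TCP to the fingertips, in m); z points along the fingers, y is the line along which they close (so a half turn about z gives the same grasp; the last joint's range is limited). The gripper opens to 85 mm and grips with 20 to 120 N. Pads are 22 mm wide; open, the fingers measure 114 mm over their backs; the gripper's body (76 mm by 85 mm) begins 54 mm behind the grasp point. The pads swing forward as they close: fully open they stand 13 mm farther back than shut.
Start: joints at [-0.108, 0.477, 0.022, 1.555, -0.011, 1.109, -0.083], TCP at [0.675, 0, 0.245] pointing down, gripper open.
Joint ranges: [-2.96, 2.96], [-0.34, 2.1], [-1.41, 1.46], [0.24, 2.44], [-1.37, 4.51], [0.17, 1.92], [-2.96, 2.96]. Speed limits (rad/s): [2.39, 2.39, 3.14, 3.14, 3.14, 3.14, 3.14].

INTERFACE

Orientations are given as a rotation vector (axis times angle).
In Python, from bench import r gives the robot as it stands.
- The arm moves only by the tool move_arm, never from a script. Its argument "rows" is one flat list of numbers, 4 for each row, row after row: the shift along the tool's x, y, z in cm, then the turn about the tool's z in degrees. In form: [tx, ty, tz, twist, tx, ty, tz, twist, ...]. A call has 1 to 10 rows; each row is the pose to reach, as a shift and turn from the pose commanded when the call began, along the tool's axes at that moment; what a row does not reach only later rows make up. A row lasts 1/8 s, in which the tool goes at most 62.5 mm and 10.7 degrees, less where a joint would pass 70% of its speed; a pose out of reach is approached as far as the arm can. A call with a gripper value outside its range is refused whole. "fingers" is the opening, from 0 (shut) to 1 (fully open), set as the call begins (left out, the last holds). The fingers move at their own pace and stop on an object; "newtons" is the grip in N (left out, the last holds). Time passes only in rows, so rows that repeat a pose let the fingers close. It gives the time, the measured TCP pose, the force, the opening and the grip force at its end, in the units of the state.
- r.get_obs(): the state, without advancing time (a new reading comes with each control period).
- r.grab_frame(name): name is "scene" or "side" or "wrist"; returns the picture (400x640x3 uint8, blue, green, red); there is no depth.
- r.camera_params(name): a dict with "fx", "fy", "cx", "cy" (pixels), "world_from_camera" (4x4, takes a point from camera to world coordinates). Camera axes: x right, y down, z forward; pixel columns grow to the right and rows downward; lengths in m; the calibration is good to about 2 mm. A picture is of the moment at which its call begins: read the wrist's pose just before it. camera_params takes no time and is no camera call; for the wrist camera it gives the pose at the moment of the call.
- r.hand_in(): hands the job in; it is judged then, once.
The state is a dict: "clock": time; "joints": joint angles; "qvel": joint speeds; "tau": joint torques, N m; "tcp_pos": TCP position; "orientation": TCP orientation; "contact_force": force on the tool from outside, world axes, zero at the start; "moment": the same for the moment, N m; "grip_width": finger opening in m; "gripper_force": force on a finger pad.
Only numpy, scipy, OpenCV 4.12 (cv2) and the standard library are available. Lean on these libraries where they do the work, as an engineer would, in place of code of your own. Each camera call takes 0.05 s, during which the arm holds its last target. There are 200 camera calls.

TASK

Get the boiler drain rig ready for flushing: hang the little pail by its bail on the two-pronged hook under the drain spout and let go of it, then pull the spring-return handle of the drain valve out until its crossbar is level with the brass marker on the rod beside it, and keep it there. The handle springs shut if released, so finish while still gripping it at the mark. Leave the marker where it is clamped and do not disturb the tub, the wrench, the pipe offcut or the bottle.

Things in the scene. Friction and masses are not known exactly. Their poses are not given: they have to be found in the camera images.
- pail: Small round open steel pail, loose on the worktop: mouth 112 mm across, foot 90 mm, 75 mm high, 0.21 to 0.34 kg. A stiff dark steel bail (square arch of 10 mm round bar, does not fold) stands over it in its y-z plane: legs at y = +-56 mm, flat top bar along y from -46 to 46 mm. Origin: centre of the underside; z up; a half turn about z looks the same.
- bail (a point): Middle of the pail's flat top bar (centre line), 170 mm above the pail's underside and 95 mm above its rim; axes as the pail's, so the bar runs along y. The bar is 10 mm thick and can be pinched here from above, fingers closing along x.
- hook: Twin steel hook, fixed on a dark clamp block on the rig's copper pipe: two prongs of 8 mm round bar, 60 mm apart (y = +-30 mm of hook_seat), reaching out towards the rig's front and turned up at the ends. Each has a trough for the bail bar; the front tips rise 17 mm above hook_seat and end 27 mm before it. Its origin is not useful: use hook_seat.
- hook_seat (a point): Where bail rests when the pail hangs properly: midway between the prongs, 225 mm above the worktop. x points away from the rig's front, y left along the hung bar, z up. Bring the bar in along +x over the tips, 25 to 38 mm above this point (higher, the rim hits the spout), then straight down. The clamp block begins 64 mm behind, its top 19 mm below this point.
- spout (a point): Mouth of the drain spout (lowest point, 55 mm below and 24 mm behind hook_seat, over the rear of the hung pail). A brass nozzle 19 mm across on a 16 mm copper pipe that comes forward from the clamp block 14 mm to the left (+y) of hook_seat, its top 29 mm below hook_seat; fixed to the hook's block.
- bar_mid (a point): Middle of the valve handle's crossbar (centre line), 100 mm above the worktop, moving with the handle; axes as the rig's. The bar is dark steel, round, 13 mm thick, 80 mm long along y, on two 12 mm rods at y = +-32 mm that run back (+x) into the valve block; between them is open space 52 mm wide. Shut, the block's face is 60 mm behind the bar. Below is only the base plate.
- handle: The valve's U handle: crossbar and two rods, sliding straight out of the valve block along -x of the rig. Starts shut; travel 90 mm to its stop. A spring pulls it shut: about 5 N when shut, rising by 1.1 N per cm of pull. Its origin is not useful: use bar_mid.
- mark (a point): The marker: brass collar, 18 mm across, with an upright blade (4 mm thick, top 138 mm above the worktop), clamped on a thin rod along x, 70 mm left (+y) of bar_mid. The point is the collar's centre, 100 mm high, in the blade's plane; axes as the rig's. The handle is at the mark when bar_mid has this point's x in the rig's axes (pulled 35 to 65 mm, varies).
- rig: Drain rig, fixed: grey base plate 250 x 460 x 12 mm (x -120 to 130, y +-230 mm). Right: aluminium valve block 75 x 150 mm, top 130 mm high, handle at y = -100 mm. Left: copper pipe on two posts, 200 mm high, y -30 to 220 mm, x = 45 mm. Black filter 137 mm high at x 90, y -175 mm. Origin on the worktop near the plate's middle; x points away from the front, y left, z up.
- tub: Bystander: grey open tub 90 x 120 mm, 50 mm high, on the worktop; origin at the centre of its underside.
- wrench: Bystander: steel wrench 180 mm long lying along its x; origin at the middle, underside.
- offcut: Bystander: copper pipe offcut 70 mm long, 22 mm thick, with a brass end 27 mm thick, lying along its x; origin at the middle, underside.
- cleaner: Bystander: white bottle 64 mm across, 170 mm high, upright; origin at the centre of its underside.
Mind the look-alikes: they are no part of the job. Of the things like the pail, leave any that is blue; of the rest the larger one is meant.

How it is judged:
By the outcome, as a careful person would: the job done as asked, in the order asked, and still so for the second after the job is handed in, while the arm keeps its last pose, push and grip.
It also fails if it takes over 59 s, if anything falls off the work surface, if the arm or the gripper's body presses on something with over 40 N, if the wrist force passes 120 N, or if a joint passes its speed limit or range.

## Working session

There is one attempt and no reset: what is moved stays moved. The work goes in short steps, Python scripts to look and compute and a tool call to move; the robot and the scene stay as the last step left them, time stands still between calls to the robot, and variables do not carry over. Pictures are saved under pics/ and viewed, at most 10 in all, crops included, and the job is handed in when it is done.

Besides the shell and the picture viewer there is one more tool, called after "Call:" as a command line: name --argument value ..., lists and objects as JSON in quotes. move_arm: Moves the arm, as the interface text tells. Its arguments: {"type":"object","properties":{"rows":{"type":"array"},"fingers":{"type":"number"},"newtons":{"type":"number"}},"required":["rows"]}

```bash
mkdir -p pics; ls
python3 - <<'E'
from bench import r
import cv2,json,numpy as np
np.set_printoptions(precision=4,suppress=True)
for n in ["scene","side"]:
    cv2.imwrite(f"pics/{n}0.png",r.grab_frame(n)); p=r.camera_params(n); print(n,p["fx"],p["fy"],p["cx"],p["cy"]);print(p["world_from_camera"])
o=r.get_obs(); print(o["clock"],o["tcp_pos"],o["orientation"],o["grip_width"],r.tips_ahead)
E
```

```text
pics
scene 430.8877385827324 430.8877385827324 317.4996783648566 200.16024846086196
[[ 0.6414  0.6425 -0.4193  0.94  ]
 [ 0.767  -0.526   0.3674 -0.4132]
 [ 0.0155 -0.5573 -0.8302  1.0463]
 [ 0.      0.      0.      1.    ]]
side 501.92487589678376 501.92487589678376 323.690246080872 205.7252355145846
[[-0.7747 -0.3981  0.4913 -0.289 ]
 [-0.6322  0.5036 -0.5887  0.9725]
 [-0.0131 -0.7667 -0.6418  1.1797]
 [ 0.      0.      0.      1.    ]]
0.1 [0.6745 0.     0.2444] [-2.2206 -2.2207  0.002 ] 0.08532739487812413 0.014
```

View pics/scene0.png

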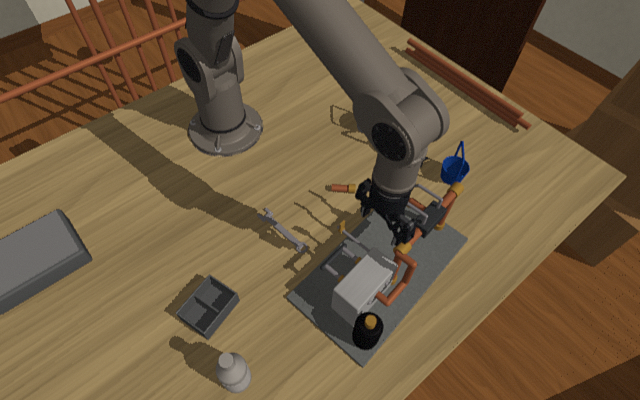

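View pics/side0.png

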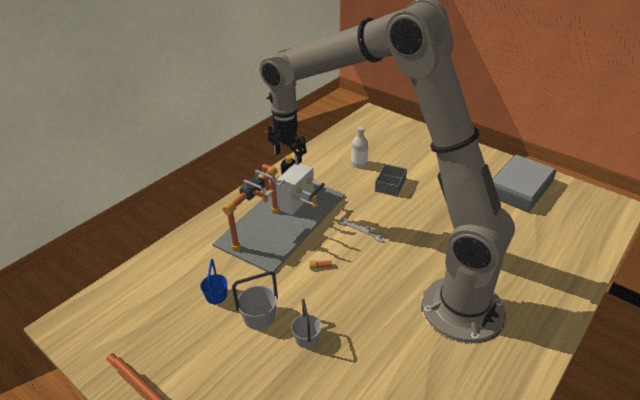

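The side view shows three pails: blue (214,288), large grey (258,305) and small grey (306,330). The blue one is excluded, and the larger of the two greys is at (258,305), so that is the one meant. I'll confirm it in an enlarged crop.

```bash
cat > h.py <<'E'
import numpy as np,cv2
from bench import r
np.set_printoptions(precision=4,suppress=True)
def ray(P,uv):
    T=np.array(P["world_from_camera"]); d=T[:3,:3]@np.array([(uv[0]-P["cx"])/P["fx"],(uv[1]-P["cy"])/P["fy"],1]); return T[:3,3],d/np.linalg.norm(d)
def atz(P,uv,z):
    o,d=ray(P,uv); return o+d*(z-o[2])/d[2]
def tri(*obs):
    A=np.zeros((3,3));b=np.zeros(3)
    for P,uv in obs:
        o,d=ray(P,uv);M=np.eye(3)-np.outer(d,d);A+=M;b+=M@o
    X=np.linalg.solve(A,b)
    return X,[float(np.linalg.norm(np.cross(X-ray(P,uv)[0],ray(P,uv)[1]))*1000) for P,uv in obs]
def proj(P,X):
    c=np.linalg.inv(P["world_from_camera"])@np.append(X,1);return np.array([P["fx"]*c[0]/c[2]+P["cx"],P["fy"]*c[1]/c[2]+P["cy"]])
def crop(img,x0,y0,x1,y1,s): return cv2.resize(img[y0:y1,x0:x1],None,fx=s,fy=s,interpolation=cv2.INTER_CUBIC)
E
python3 - <<'E'
from h import *
cv2.imwrite("pics/sidec.png",crop(cv2.imread("pics/side0.png"),195,150,355,350,3))
P=r.camera_params("side")
print(atz(P,(235,284),.17),atz(P,(275,273),.17),atz(P,(258,320),0))
E
```

```text
[0.464  0.4425 0.17  ] [0.408  0.3478 0.17  ] [0.438  0.4059 0.    ]
```

View pics/sidec.png

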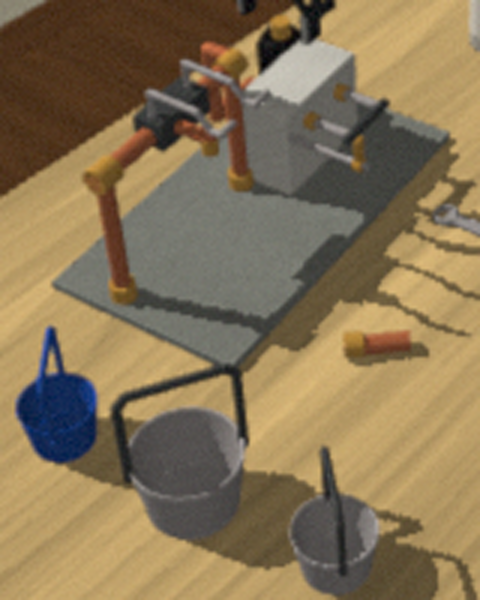

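The crop confirms it: the large grey pail has its bail bar running from crop (120,403) to (235,369), and the blue and small pails stand beside it. The base plate's near corner is at crop (235,367), left at (52,285) and right at (448,135).

Run:
```python
from h import *
P=r.camera_params("side")
f=lambda c:(195+c[0]/3,150+c[1]/3)
N,L,R=[atz(P,f(c),.012) for c in [(235,367),(52,285),(448,135)]]
print(N,L,R); print("x ang",np.degrees(np.arctan2(*(L-N)[1::-1])),np.linalg.norm(L-N),"y ang",np.degrees(np.arctan2(*(N-R)[1::-1])),np.linalg.norm(N-R))
a,b=[atz(P,f(c),.17) for c in [(119,404),(236,369)]]; print((a+b)/2,np.linalg.norm(a-b),np.degrees(np.arctan2(*(a-b)[1::-1])))
```

```text
[0.5231 0.2513 0.012 ] [0.7669 0.2891 0.012 ] [ 0.5839 -0.1943  0.012 ]
x ang 8.815627060946483 0.24678616683579732 y ang 97.77792577645631 0.44968309034480136
[0.4369 0.3974 0.17  ] 0.10801536498955522 61.10530917059347
```

Call:
move_arm --rows '[2,-1,-5,0,6,-4,-9,4,11,-7,-11.5,8,16,-10,-11.5,12,21,-13,-11.5,16,26,-16,-11.5,20,31,-19,-11.5,25,36,-22,-11.5,29,39.7,-23.8,-11.5,29,39.7,-23.8,-11.5,29]' --fingers 1

```text
clock: 1.35
tcp_pos: [0.4338, 0.4007, 0.3596]
orientation: [-2.7, -1.604, 0.002]
contact_force: [0.9, -0.6, 0.3]
grip_width: 0.0852
gripper_force: 0.0
```

Run:
```python
from h import *
import json
o=r.get_obs();print(o["clock"],o["tcp_pos"],o["orientation"])
P=r.camera_params("wrist")
json.dump({k:np.array(v).tolist() for k,v in P.items()},open("w1.json","w")); w=r.grab_frame("wrist"); s=r.grab_frame("scene")
print(np.array(P["world_from_camera"]),P["fx"],P["cx"],P["cy"])
cv2.imwrite("pics/w1.png",w);cv2.imwrite("pics/s1.png",s)
cv2.imwrite("pics/s1c.png",crop(s,280,140,480,290,4))
```

```text
1.35 [0.4338 0.4007 0.3596] [-2.6997 -1.6036  0.0021]
[[ 0.8784 -0.4586 -0.1345  0.4682]
 [-0.4779 -0.844  -0.2436  0.4622]
 [-0.0018  0.2783 -0.9605  0.4877]
 [ 0.      0.      0.      1.    ]] 354.2730252637371 320.8302882028745 197.77501678193383
```

View pics/w1.png

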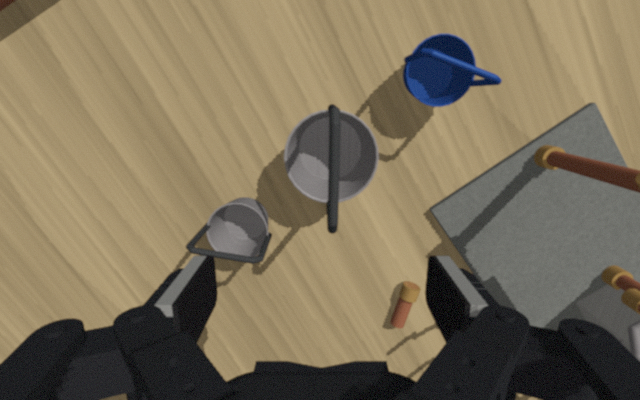

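View pics/s1c.png

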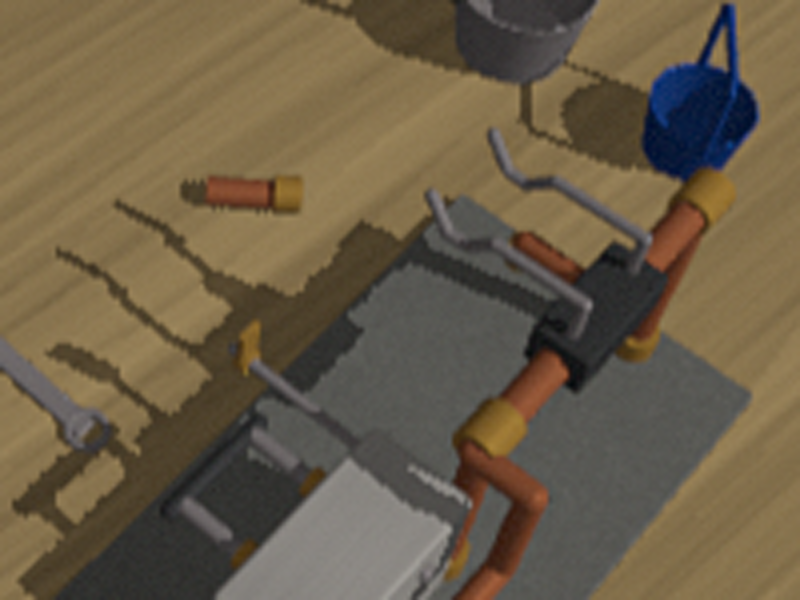

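In the wrist view the bail bar runs from (334,108) to (333,229), clear between the fingers. The scene crop shows the hook prong tips at (495,133) and (432,195), the marker at (248,350), and the crossbar from (170,508) to (255,413).

Run:
```python
from h import *
import json
S=r.camera_params("side");C=r.camera_params("scene");W=json.load(open("w1.json"))
f=lambda c:(195+c[0]/3-.33,150+c[1]/3-.33); g=lambda c:(280+c[0]/4-.37,140+c[1]/4-.37)
a=tri((S,f((119,404))),(W,(334,109)));b=tri((S,f((236,370))),(W,(333.5,228)))
print("bail",a,b,(a[0]+b[0])/2,np.degrees(np.arctan2(*(a[0]-b[0])[1::-1])))
m=[(334,109),(333.5,228)]; print([atz(W,u,.17) for u in m])
for n,s,c in [("tipL",(232,127),(495,133)),("tipR",(265,98),(432,195)),("barL",(348,140),(255,413)),("barR",(385,103),(170,508)),("mark",(358,152),(246,352)),("plateNL",(235,367),(460,198))]:
    print(n,tri((S,f(s)),(C,g(c))))
o=r.get_obs();from scipy.spatial.transform import Rotation as R
print(R.from_rotvec(o["orientation"]).as_matrix())
```

```text
bail (array([0.4706, 0.4439, 0.164 ]), [3.132217677762644, 3.132217677762728]) (array([0.4183, 0.3453, 0.1602]), [0.6321337891722756, 0.632133789172277]) [0.4445 0.3946 0.1621] 62.05377442356665
[array([0.4723, 0.4469, 0.17  ]), array([0.42  , 0.3494, 0.17  ])]
tipL (array([0.5992, 0.1534, 0.2349]), [0.810219011764209, 0.8102190117642237])
tipR (array([0.6072, 0.0943, 0.2326]), [0.18983491577395847, 0.18983491577390552])
barL (array([ 0.602 , -0.0272,  0.1023]), [0.47796365953299524, 0.4779636595327286])
barR (array([ 0.6158, -0.1091,  0.0995]), [0.5413590126153174, 0.541359012615447])
mark (array([ 0.5702, -0.0074,  0.1134]), [0.3819173819212726, 0.38191738192114577])
plateNL (array([0.5292, 0.2484, 0.007 ]), [1.0025500292360674, 1.0025500292362157])
[[ 0.4843  0.8749 -0.0004]
 [ 0.8749 -0.4843 -0.0011]
 [-0.0012  0.0002 -1.    ]]
```

Call:
move_arm --rows '[0.3,0.9,5,-1,0.3,0.9,10,-1,0.3,0.9,10,-1,0.3,0.9,10,-1]'

```text
clock: 1.95
tcp_pos: [0.4476, 0.3952, 0.2622]
orientation: [-2.694, -1.616, -0.003]
contact_force: [0.4, 0.5, 0.8]
grip_width: 0.0857
gripper_force: 0.0
```

Run:
```python
from h import *
from scipy.spatial.transform import Rotation as R
o=r.get_obs();M=R.from_rotvec(o["orientation"]).as_matrix();print(o["clock"],o["tcp_pos"],np.degrees(np.arctan2(M[1,1],M[0,1])))
P=r.camera_params("wrist");w=r.grab_frame("wrist");S=r.camera_params("side")
import json;json.dump({k:np.array(v).tolist() for k,v in P.items()},open("w2.json","w"))
cv2.imwrite("pics/w2.png",w);print("expected",proj(P,[.4445,.3946,.17]))
```

```text
1.95 [0.4476 0.3952 0.2622] -28.084913347477546
expected [316.0348 210.8977]
```

View pics/w2.png

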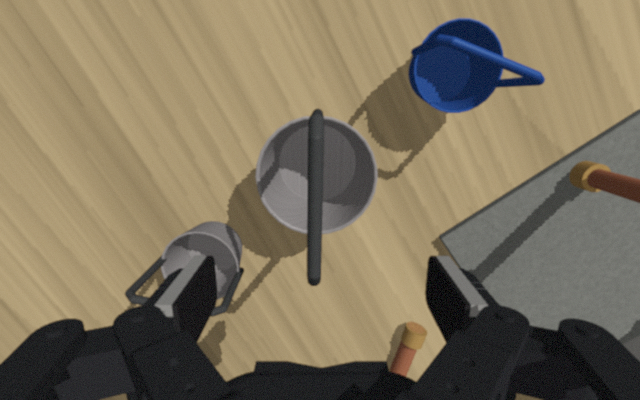

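The bar ends are now at (317,115) and (314,278), with the bar centred between the fingers.

Run:
```python
from h import *
import json
S=r.camera_params("side");W=json.load(open("w1.json"));V=json.load(open("w2.json"))
f=lambda c:(195+c[0]/3-.33,150+c[1]/3-.33)
a=tri((S,f((119,404))),(W,(334,109)),(V,(317,115)));b=tri((S,f((236,370))),(W,(333.5,228)),(V,(314.5,278)))
print(a,b,(a[0]+b[0])/2,np.degrees(np.arctan2(*(a[0]-b[0])[1::-1])))
a,b=[atz(V,u,.17) for u in((317,115),(314.5,278))];print((a+b)/2,np.linalg.norm(a-b),np.degrees(np.arctan2(*(a-b)[1::-1])))
for t in [(.4476,.3952,.165)]: print(proj(V,t))
```

```text
(array([0.4718, 0.4452, 0.1635]), [4.827961511399131, 1.4617128605934484, 3.3951843325272875]) (array([0.418 , 0.3461, 0.1604]), [1.2014687981718288, 0.5537235332665651, 1.3040330856018907]) [0.4449 0.3957 0.1619] 61.50641699551016
[0.4472 0.4001 0.17  ] 0.11004244749502215 60.87429209583878
[319.7961 205.7218]
```

Call:
move_arm --rows '[0.2,-0.2,5,0,0.2,-0.2,9.8,0,0.2,-0.2,9.8,0]'

```text
clock: 2.38
tcp_pos: [0.4448, 0.397, 0.1612]
orientation: [2.692, 1.617, -0.006]
contact_force: [0.3, -0.3, 0.2]
grip_width: 0.0853
gripper_force: 0.0
```

Call:
move_arm --rows '[0,0,0,0,0,0,0,0,0,0,0,0,0,0,0,0,0,0,0,0,0,0,0,0,0,0,0,0]' --fingers 0 --newtons 70

```text
clock: 3.25
tcp_pos: [0.4456, 0.3984, 0.1631]
orientation: [-2.692, -1.618, -0.001]
contact_force: [-0.8, -1.0, 5.9]
grip_width: 0.0078
gripper_force: 68.2
```

Call:
move_arm --rows '[0,0,-2,0,0,0,-6,0,0,0,-10,0,0,0,-10,0,0,0,-10,0]'

```text
clock: 3.88
tcp_pos: [0.445, 0.3973, 0.2611]
orientation: [2.692, 1.618, -0.003]
contact_force: [0.5, -0.7, -1.6]
grip_width: 0.0075
gripper_force: 68.3
```

Run:
```python
from h import *
o=r.get_obs();print(o["clock"],o["tcp_pos"],o["contact_force"],o["moment"],o["grip_width"])
P=r.camera_params("wrist");w=r.grab_frame("wrist");s=r.grab_frame("side");c=r.grab_frame("scene")
cv2.imwrite("pics/s3.png",s);cv2.imwrite("pics/w3.png",w);cv2.imwrite("pics/c3.png",c)
cv2.imwrite("pics/m3.png",np.vstack([np.hstack([crop(c,370,150,470,225,4),crop(c,310,215,410,290,4)]),np.hstack([crop(s,225,160,325,235,4),crop(s,235,225,335,300,4)])]))
```

```text
3.875 [0.445  0.3973 0.2611] [ 0.4986 -0.6896 -1.5967] [ 0.0309 -0.0182  0.0055] 0.007497941177186907
```

View pics/m3.png

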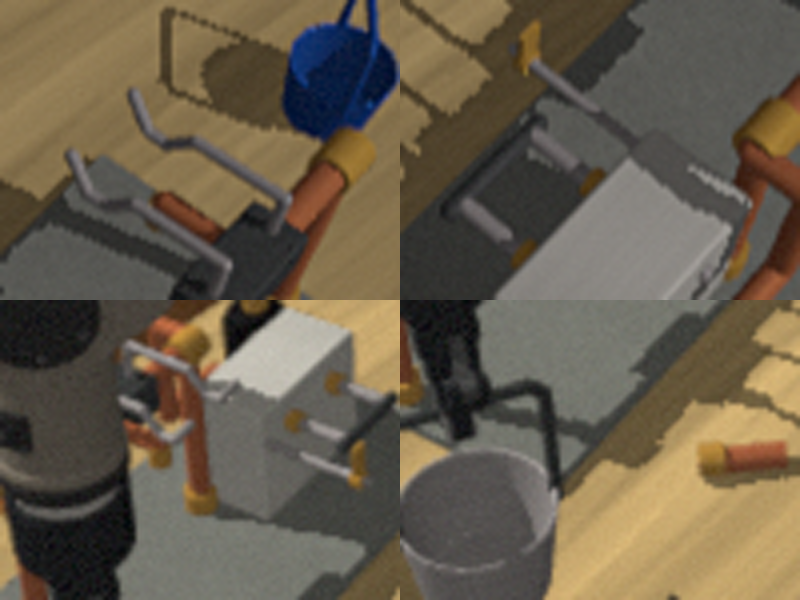

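The pail is held (contact fz −1.6 N), its bail level. In the composite I can read the hook tips, the troughs, the crossbar and the marker, so I'll fit the rig pose to all of them.

```bash
cat > fit.py <<'E'
from h import *
from scipy.optimize import least_squares
S=r.camera_params("side");C=r.camera_params("scene")
q=lambda x0,y0,s,c:(x0+(c[0]+.5)/s-.5,y0+(c[1]+.5)/s-.5)
f=lambda *c:q(195,150,3,c); g=lambda *c:q(280,140,4,c); c1=lambda *c:q(370,150,4,c); c2=lambda *c:q(310,215,4,c); s1=lambda *c:q(225,160,4,c)
# params x,y,yaw, sx,sy, xb, xm
pts=[]
def A(fn,*ob): pts.append((fn,ob))
A(lambda p:(-.12,.23,.012),(S,f(235,366)),(C,g(460,198)))
A(lambda p:(.13,.23,.012),(S,f(52,285)),(C,g(748,398)))
A(lambda p:(-.12,-.23,.012),(S,f(448,133)))
for sg,a,b,c,d in[(1,(133,91),(190,131),(157,139),(169,141)),(-1,(70,153),(237,84),(94,199),(209,97))]:
    A(lambda p,sg=sg:(p[3]-.026,p[4]+sg*.03,.239),(C,c1(*a)),(S,s1(*b)))
    A(lambda p,sg=sg:(p[3],p[4]+sg*.03,.216),(C,c1(*c)),(S,s1(*d)))
A(lambda p:(p[5],-.06,.1),(C,c2(142,122)),(S,s1(343,144)))
A(lambda p:(p[5],-.14,.1),(C,c2(46,208)),(S,f(386,103)))
A(lambda p:(p[6],-.03,.138),(C,c2(137,20)),(S,s1(360,142)))
def W(p,v):
    c,s=np.cos(p[2]),np.sin(p[2]);return np.array([p[0]+c*v[0]-s*v[1],p[1]+s*v[0]+c*v[1],v[2]])
def res(p): return np.concatenate([proj(P,W(p,fn(p)))-uv for fn,ob in pts for P,uv in ob])
if __name__=="__main__":
    k=least_squares(res,[.67,.04,.14,-.05,.08,-.1,-.14],loss="soft_l1");p=k.x;print(p,np.degrees(p[2]));print(res(p).reshape(-1,2))
    print("seat",W(p,(p[3],p[4],.225)),"entry",W(p,(p[3]-.09,p[4],.257)),"bar",W(p,(p[5],-.1,.1)),"mark",W(p,(p[6],-.03,.1)),"pull",p[5]-p[6])
    np.save("p.npy",p)
E
python3 fit.py
```

```text
[ 0.6754  0.0392  0.129  -0.0359  0.0904 -0.0779 -0.1132] 7.393281605603941
[[-0.6636  0.2239]
 [ 0.1939 -2.1211]
 [-0.0651 -1.5166]
 [ 1.0555 -1.3405]
 [ 1.5258 -0.5372]
 [-0.5514 -0.1572]
 [ 0.2986 -1.794 ]
 [ 0.5075 -0.3445]
 [-0.6681 -1.1112]
 [-0.2737 -0.6671]
 [-0.0148 -0.2812]
 [ 1.1079 -0.2012]
 [ 0.7372 -0.262 ]
 [-1.4884 -0.0185]
 [ 0.1697  0.3429]
 [ 0.7281  0.1057]
 [-0.4761 -0.2058]
 [-2.1351  1.5871]
 [-0.4097  0.2127]]
seat [0.6281 0.1243 0.225 ] entry [0.5389 0.1127 0.257 ] bar [ 0.6111 -0.07    0.1   ] mark [ 0.567  -0.0051  0.1   ] pull 0.0353338075971102
```

Call:
move_arm --rows '[-0.8,0.7,0,-1,-2.8,2.6,0,-4,-5.6,5.1,0,-8,-8.6,7.9,0.3,-13,-11.7,10.7,0.6,-18,-14.8,13.6,0.8,-23,-17.6,16.2,1,-28,-20,18.4,1.1,-32,-21.5,19.7,1.1,-35,-21.8,20,1.1,-36]'

```text
clock: 5.28
tcp_pos: [0.5198, 0.1092, 0.2509]
orientation: [2.064, 2.368, -0.002]
contact_force: [-0.2, 0.3, -2.3]
grip_width: 0.0078
gripper_force: 68.3
```

Call:
move_arm --rows '[0,0,0,0,0,0,0,0,0,0,0,0]'

```text
clock: 5.65
tcp_pos: [0.5195, 0.1126, 0.2513]
orientation: [-2.059, -2.372, -0.0]
contact_force: [0.1, 0.3, -2.2]
grip_width: 0.0077
gripper_force: 68.3
```

Run:
```python
from h import *
from fit import W
from scipy.spatial.transform import Rotation as R
p=np.load("p.npy")
o=r.get_obs();M=R.from_rotvec(o["orientation"]).as_matrix();print(o["clock"],o["tcp_pos"],np.degrees(np.arctan2(M[1,1],M[0,1])))
d=W(p,(p[3],p[4],.225))-np.array(o["tcp_pos"]);print("tool shift to seat",M.T@d*100)
s=r.grab_frame("side");c=r.grab_frame("scene")
cv2.imwrite("pics/m4.png",np.hstack([crop(c,340,110,470,240,3),crop(s,215,150,345,280,3)]))
```

```text
5.65 [0.5195 0.1126 0.2513] 8.080047946213309
tool shift to seat [-0.3713 10.9178  2.6281]
```

View pics/m4.png

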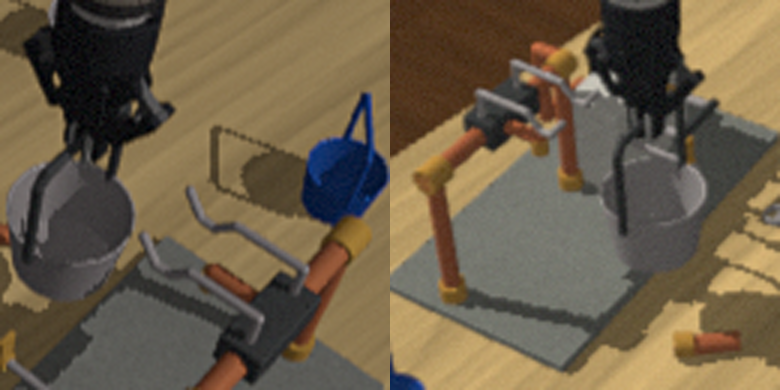

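The pail hangs upright in front of the hook, aligned with the prongs and with its bar above the tips.

Call:
move_arm --rows '[-0.1,0.5,0,-0.5,-0.3,2,0,-0.5,-0.3,4,0,-0.5,-0.3,6,0,-0.5,-0.3,8,0,-0.5,-0.3,9.8,0,-0.5,-0.3,10.7,0,-0.5,-0.3,10.9,0,-0.5,-0.3,10.9,0,-0.5,-0.3,10.9,0,-0.5]'

```text
clock: 7.0
tcp_pos: [0.6277, 0.1237, 0.2514]
orientation: [-2.051, -2.38, 0.0]
contact_force: [-0.5, -0.2, -2.4]
grip_width: 0.008
gripper_force: 68.3
```

Run:
```python
from h import *
s=r.grab_frame("side");c=r.grab_frame("scene");w=r.grab_frame("wrist")
cv2.imwrite("pics/m5.png",np.vstack([np.hstack([crop(c,350,130,450,205,4),crop(s,220,150,320,225,4)]),cv2.resize(w[0:240],(800,300))]))
```

```text
(no output)
```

View pics/m5.png

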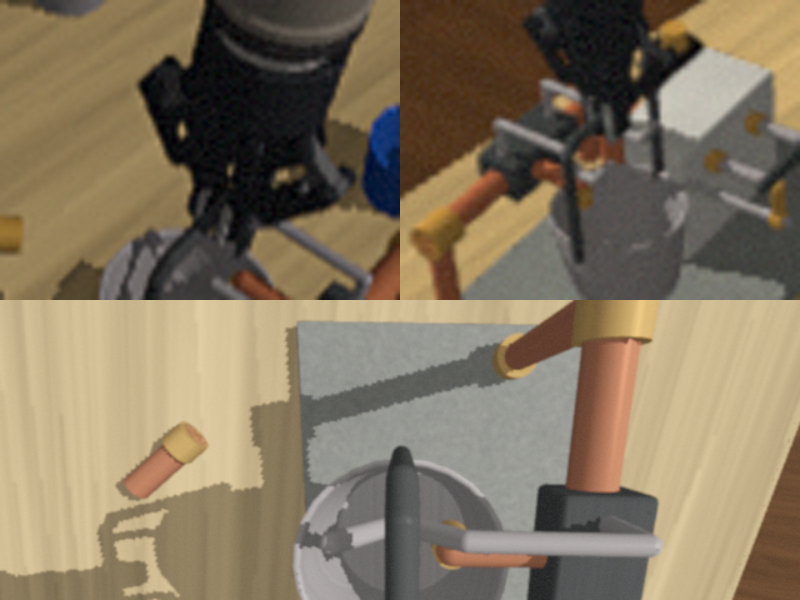

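The wrist view shows the left prong passing under the bar, tip at (330,540) and crest at (465,540), with the bar at x≈403 between them and the spout behind it. Lowering.

Call:
move_arm --rows '[0,0,0.6,0,0,0,1.4,0,0,0,2.2,0,0,0,2.8,0,0,0,3.1,0,0,0,3.1,0,0,0,3.1,0]'

```text
clock: 8.02
tcp_pos: [0.6283, 0.1238, 0.2206]
orientation: [2.051, 2.38, 0.001]
contact_force: [-0.0, -0.2, -1.5]
grip_width: 0.0076
gripper_force: 68.3
```

Call:
move_arm --rows '[0,0,0.2,0,0,0,0.3,0,0,0,0.3,0,0,0,0.3,0]'

```text
clock: 8.52
tcp_pos: [0.6283, 0.1238, 0.2177]
orientation: [2.051, 2.38, 0.001]
contact_force: [-0.4, -0.0, 1.2]
grip_width: 0.0078
gripper_force: 68.7
```

Seated: the hook now carries the load. Open and withdraw upward.

Call:
move_arm --rows '[0,0,0,0,0,0,0,0,0,0,0,0,0,0,0,0,0,0,-0.8,0,0,0,-2.5,0,0,0,-5,0,0,0,-9,0,0,0,-12,0]' --fingers 0.5

```text
clock: 9.65
tcp_pos: [0.6286, 0.1239, 0.3408]
orientation: [2.05, 2.379, 0.004]
contact_force: [0.7, -0.7, 0.2]
grip_width: 0.0427
gripper_force: 0.0
```

Run:
```python
from h import *
from fit import W
from scipy.spatial.transform import Rotation as R
p=np.load("p.npy")
o=r.get_obs();M=R.from_rotvec(o["orientation"]).as_matrix();print(o["clock"],o["tcp_pos"],o["grip_width"],np.degrees(np.arctan2(M[1,1],M[0,1])),np.degrees(p[2]))
b=W(p,(p[5],-.1,.1));print("tool shift to bar",M.T@(b-o["tcp_pos"])*100)
s=r.grab_frame("side");c=r.grab_frame("scene");w=r.grab_frame("wrist")
cv2.imwrite("pics/m6.png",np.vstack([np.hstack([crop(c,350,130,450,205,4),crop(s,220,150,320,225,4)]),cv2.resize(w[0:240],(800,300))]))
```

```text
9.65 [0.6286 0.1239 0.3408] 0.0427325942016543 8.494182482065218 7.393281605603941
tool shift to bar [-18.9249  -4.6754  24.053 ]
```

View pics/m6.png

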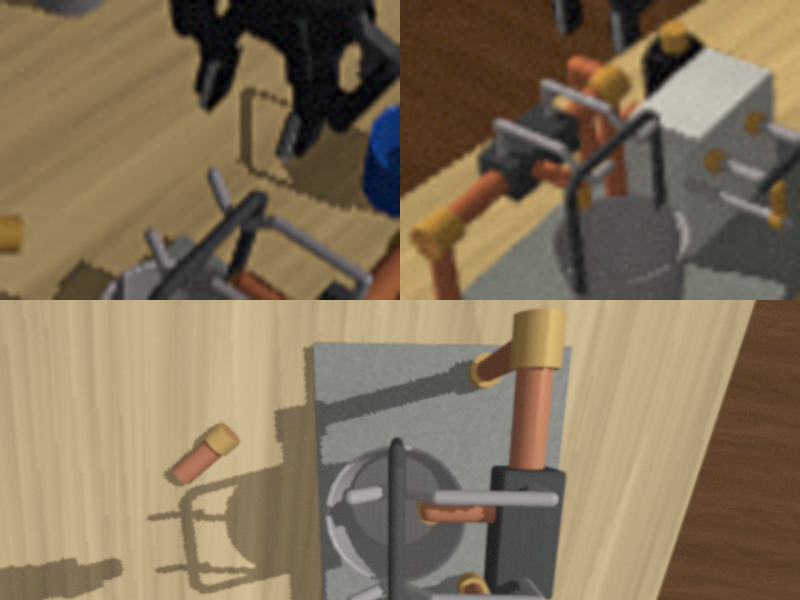

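The pail hangs on both prongs with its bar in the troughs, and the gripper is clear. Next, move over the handle. I've now viewed 10 pictures, so the rest goes by image code.

Call:
move_arm --rows '[-2,-0.6,0,0,-6,-1.6,0,1,-11,-2.8,0,1,-16,-4,0,1,-18.5,-4.7,2,1,-18.9,-4.7,6,1,-18.9,-4.7,10,1,-18.9,-4.7,13,1,-18.9,-4.7,14,1,-18.9,-4.7,14,1]'

```text
clock: 11.05
tcp_pos: [0.6089, -0.0709, 0.1969]
orientation: [-2.072, -2.36, 0.002]
contact_force: [-0.2, -0.5, -0.0]
grip_width: 0.0427
gripper_force: 0.0
```

```bash
cat > mk.py <<'E'
from h import *
from fit import W
from scipy.spatial.transform import Rotation as R
p=np.load("p.npy")
o=r.get_obs();M=R.from_rotvec(o["orientation"]).as_matrix();t=np.array(o["tcp_pos"])
P=r.camera_params("wrist");w=r.grab_frame("wrist");cv2.imwrite(f"pics/k{o['clock']:.2f}.png",w)
print(o["clock"],t,o["grip_width"],np.degrees(np.arctan2(M[1,1],M[0,1])))
print("bar pred",M.T@(W(p,(p[5],-.1,.1))-t)*100)
for n,v in[("blade top",(p[6],-.03,.138)),("collar",(p[6],-.03,.1)),("barL",(p[5],-.06,.1)),("barR",(p[5],-.14,.1)),("barmid",(p[5],-.1,.1))]: print(n,proj(P,W(p,v)))
hsv=cv2.cvtColor(cv2.GaussianBlur(w,(3,3),0),cv2.COLOR_BGR2HSV)
def blobs(m,n,amin):
    k,l,st,ce=cv2.connectedComponentsWithStats(m.astype(np.uint8))
    for i in range(1,k):
        if st[i][4]>amin: print(n,st[i],ce[i])
brass=(hsv[...,0]>14)&(hsv[...,0]<26)&(hsv[...,1]>150); blobs(brass,"brass",60)
dark=(hsv[...,2]<75); blobs(dark,"dark",150)
E
python3 mk.py
```

```text
11.05 [ 0.6089 -0.0709  0.1969] 0.04271125854986336 7.450789162143144
bar pred [0.0689 0.2374 9.6868]
blade top [254.9561  94.0498]
collar [266.2056  94.2518]
barL [323.9778 143.7236]
barR [323.5137 259.0595]
barmid [323.7348 204.1163]
dark [ 315  132   18  137 1493] [321.0549 199.8339]
dark [    7   244   631   156 47354] [340.1502 346.9681]
```

Run:
```python
import cv2,numpy as np,glob
w=cv2.imread(sorted(glob.glob("pics/k*.png"))[-1]);h=cv2.cvtColor(w,cv2.COLOR_BGR2HSV)
for v in (78,86,94,102,110): print(v,[tuple(int(x) for x in h[v,u]) for u in range(235,285,3)])
```

```text
78 [(20, 83, 160), (17, 88, 110), (20, 92, 114), (19, 88, 119), (20, 89, 112), (18, 88, 113), (18, 102, 130), (19, 121, 184), (20, 125, 182), (19, 125, 171), (19, 123, 153), (19, 118, 138), (18, 116, 132), (18, 122, 132), (18, 72, 99), (60, 10, 78), (24, 12, 103)]
86 [(19, 85, 172), (18, 95, 113), (20, 89, 115), (21, 86, 115), (17, 84, 115), (20, 75, 109), (18, 83, 111), (20, 125, 186), (19, 130, 187), (19, 128, 177), (19, 130, 165), (19, 129, 166), (19, 124, 185), (20, 125, 186), (17, 84, 140), (10, 8, 98), (30, 9, 119)]
94 [(20, 82, 171), (19, 90, 111), (20, 90, 116), (20, 86, 115), (18, 14, 92), (165, 16, 93), (18, 13, 99), (19, 127, 183), (19, 128, 184), (19, 130, 179), (19, 130, 161), (19, 125, 167), (19, 122, 190), (20, 124, 196), (15, 13, 152), (5, 10, 155), (12, 8, 155)]
102 [(19, 83, 172), (20, 85, 114), (19, 91, 115), (17, 89, 118), (21, 83, 117), (20, 86, 119), (19, 88, 113), (19, 129, 172), (19, 124, 181), (20, 126, 180), (19, 131, 163), (19, 131, 162), (20, 125, 163), (19, 128, 165), (19, 130, 157), (38, 13, 79), (42, 14, 89)]
110 [(20, 83, 173), (19, 83, 157), (19, 86, 115), (19, 89, 117), (20, 87, 117), (20, 95, 116), (20, 88, 116), (20, 98, 120), (19, 95, 124), (19, 97, 121), (20, 88, 119), (19, 89, 121), (20, 92, 114), (18, 87, 108), (19, 83, 113), (48, 16, 79), (38, 13, 80)]
```

Call:
move_arm --rows '[0.1,0.1,3,0,0.1,0.1,6,0,0.1,0.1,9,0,0.1,0.1,10.2,0,0.1,0.1,10.2,0,0.1,0.1,10.2,0]'

```text
clock: 11.85
tcp_pos: [0.6116, -0.0691, 0.0969]
orientation: [2.07, 2.36, 0.003]
contact_force: [0.6, 0.1, 0.3]
grip_width: 0.0426
gripper_force: 0.0
```

Call:
move_arm --rows '[0,0,0,0,0,0,0,0,0,0,0,0,0,0,0,0,0,0,0,0,0,0,0,0]' --fingers 0 --newtons 80

```text
clock: 12.6
tcp_pos: [0.6118, -0.0689, 0.0965]
orientation: [2.07, 2.36, 0.003]
contact_force: [1.3, -0.1, 6.6]
grip_width: 0.0104
gripper_force: 78.3
```

```bash
sed -i 's/\[...,1\]>150/[...,1]>110/' mk.py; python3 mk.py
python3 - <<'E'
import cv2,glob,os
w=cv2.imread(max(glob.glob("pics/k*.png"),key=os.path.getmtime));h=cv2.cvtColor(w,cv2.COLOR_BGR2HSV)
m=(h[...,0]>14)&(h[...,0]<26)&(h[...,1]>108)
for v in range(50,150,8):
    i=m[v].nonzero()[0]; i=i[(i>100)&(i<420)]; print(v,i.min() if len(i) else None,i.max() if len(i) else None,len(i))
for v in (150,170,190,210): print(v,[int(x) for x in h[v,290:350:3,2]])
E
```

```text
12.6 [ 0.6118 -0.0689  0.0965] 0.010407981202594957 7.504844703979992
bar pred [-0.0945 -0.0893 -0.3549]
blade top [165.8829  99.9433]
collar [212.7959  98.4793]
barL [317.3385 184.8072]
barR [317.3796 367.6168]
barmid [317.3607 283.5123]
brass [ 515   34   71   45 1311] [540.4981  55.2868]
brass [ 165   62   72   68 3774] [198.424   95.6675]
brass [ 445  177   51   52 2069] [472.6979 202.5065]
brass [441 344  28  29 340] [454.2618 357.3824]
dark [   19   165   605   235 46887] [321.0505 346.0327]
50 None None 0
58 None None 0
66 166 198 33
74 166 232 67
82 167 234 68
90 168 227 60
98 170 227 58
106 170 229 60
114 171 236 66
122 172 233 62
130 None None 0
138 None None 0
146 None None 0
150 [94, 97, 94, 92, 93, 92, 100, 94, 96, 94, 94, 89, 92, 92, 96, 91, 97, 89, 93, 96]
170 [96, 95, 92, 90, 91, 89, 57, 50, 60, 68, 77, 76, 84, 82, 80, 93, 96, 95, 90, 97]
190 [90, 94, 91, 94, 87, 47, 52, 62, 66, 78, 83, 87, 91, 92, 93, 92, 134, 145, 145, 147]
210 [100, 96, 96, 95, 92, 44, 49, 61, 68, 78, 88, 90, 92, 167, 170, 169, 169, 168, 171, 169]
```

Run:
```python
from h import *
from scipy.spatial.transform import Rotation as R
o=r.get_obs();M=R.from_rotvec(o["orientation"]).as_matrix();t=np.array(o["tcp_pos"]);P=r.camera_params("wrist")
T=lambda uv,z:(M.T@(atz(P,uv,z)-t))*1000
print("tool coords mm: x(left) y(fwd)")
for uv in [(165.5,66),(167,82),(169.5,98),(171.5,122)]: print("blade",T(uv,.138))
print("old view blade")
for uv in [(305,190),(305,210),(306,172)]: print("bar left edge",T(uv,.1))
import glob
for f in ("pics/k11.05.png","pics/k12.60.png"):
    h=cv2.cvtColor(cv2.imread(f),cv2.COLOR_BGR2HSV);m=(h[...,0]>14)&(h[...,0]<26)&(h[...,1]>108)
    s=(slice(75,115,2),slice(235,285)) if "11" in f else (slice(56,134,3),slice(155,245))
    for row,hh in zip(m[s],h[s]): print("".join("#" if a else "." for a in row))
    if "12" in f:
        for v in (82,98,114): print([int(x) for x in h[v,155:245:3,2]])
```

```text
tool coords mm: x(left) y(fwd)
blade [ 76.6103 -35.1608 -41.6561]
blade [ 73.1232 -35.2364 -41.655 ]
blade [ 69.552  -35.0794 -41.6531]
blade [ 64.0298 -35.2545 -41.6515]
old view blade
bar left edge [37.1131 -5.31   -3.5501]
bar left edge [29.469  -5.4009 -3.5474]
bar left edge [43.7835 -4.8725 -3.5514]
..................................................
...................###########....................
...................#######################........
...................########################.......
...................########################.......
...................########################.......
....................#####################.........
....................####################..........
....................####################..........
....................####################..........
.....................####################.........
....................#####################.........
....................######################........
....................#######################.......
....................#######################.......
....................#########
[... 2344 characters left out ...]
############################.....................................
..................##########################..............................................
..........................................................................................
[190, 196, 199, 198, 201, 200, 201, 199, 201, 198, 180, 180, 181, 181, 181, 180, 181, 184, 182, 182, 195, 201, 201, 200, 181, 177, 177, 133, 131, 133]
[202, 201, 201, 196, 199, 198, 197, 198, 197, 198, 186, 181, 180, 179, 178, 178, 179, 179, 180, 179, 193, 203, 206, 208, 179, 169, 170, 168, 169, 170]
[202, 201, 200, 198, 200, 198, 197, 196, 196, 196, 195, 177, 177, 179, 180, 175, 177, 176, 178, 179, 177, 177, 170, 175, 181, 182, 182, 157, 137, 134]
```

Gripped. The blade is parallel to the tool and about 34–35 mm ahead of the bar. Pull gently.

Call:
move_arm --rows '[0,-0.3,0,0,0,-0.9,0,0,0,-1.6,0,0,0,-2.3,0,0,0,-2.9,0,0,0,-3.3,0,0,0,-3.4,0,0,0,-3.4,0,0,0,-3.4,0,0]' --newtons 100

```text
clock: 13.78
tcp_pos: [0.58, -0.0732, 0.0965]
orientation: [2.067, 2.358, 0.007]
contact_force: [8.7, 0.5, -0.0]
grip_width: 0.0098
gripper_force: 97.6
```

```bash
cat > ck.py <<'E'
from h import *
from scipy.spatial.transform import Rotation as R
o=r.get_obs();M=R.from_rotvec(o["orientation"]).as_matrix();t=np.array(o["tcp_pos"]);P=r.camera_params("wrist");w=r.grab_frame("wrist")
print(o["clock"],t,M.T@o["contact_force"],o["grip_width"])
cv2.imwrite(f"pics/k{o['clock']:.2f}.png",w)
T=lambda uv,z:(M.T@(atz(P,uv,z)-t))*1000
h=cv2.cvtColor(w,cv2.COLOR_BGR2HSV);m=(h[...,0]>14)&(h[...,0]<26)&(h[...,1]>108)
for v in range(66,130,8):
    i=m[v,270:380].nonzero()[0]+270
    print(v,(i.min(),i.max(),T((i.min()-.5,v),.138)[1],T((i.max()+.5,v),.138)[1]) if len(i) else None,[int(x) for x in h[v,290:350:3,2]])
for v in range(150,240,10): print(v,[int(x) for x in h[v,285:365:3,2]])
print("edges tool y at v=200,z=.1: u=300,320,340 ->",[float(T((u,200),.1)[1]) for u in (300,320,340)])
E
python3 ck.py
```

```text
13.775 [ 0.58   -0.0732  0.0965] [-0.6769  8.6832  0.0743] 0.009764179413784132
66 (np.int64(300), np.int64(315), np.float64(-4.453809420725287), np.float64(-0.7835698228209841)) [136, 138, 142, 160, 208, 205, 207, 206, 206, 173, 151, 155, 157, 155, 152, 152, 154, 154, 150, 149]
74 (np.int64(296), np.int64(325), np.float64(-5.404586877437831), np.float64(1.5187972237871123)) [136, 137, 132, 192, 208, 208, 208, 207, 207, 195, 187, 185, 181, 158, 157, 152, 153, 152, 155, 155]
82 (np.int64(295), np.int64(325), np.float64(-5.670564792988114), np.float64(1.526284360684386)) [135, 136, 132, 144, 209, 208, 208, 208, 209, 205, 206, 208, 192, 154, 148, 148, 143, 148, 150, 153]
90 (np.int64(296), np.int64(325), np.float64(-5.472891067120421), np.float64(1.5338616951589243)) [110, 111, 129, 143, 207, 206, 207, 207, 208, 204, 210, 214, 209, 175, 173, 177, 174, 174, 173, 174]
98 (np.int64(296), np.int64(325), np.float64(-5.507663705879053), np.float64(1.5415308670040917)) [114, 114, 128, 140, 205, 207, 206, 206, 206, 203, 208, 213, 209, 174, 174, 174, 172, 174, 173, 175]
106 (np.int64(296), np.in
[... 1108 characters left out ...]
3, 65, 73, 81, 88, 94, 96, 103, 100, 100, 149, 148, 152, 150, 148, 150, 150, 150, 149]
200 [136, 136, 134, 135, 134, 136, 96, 45, 61, 61, 78, 83, 88, 97, 95, 109, 181, 182, 180, 180, 179, 182, 180, 181, 177, 179, 180]
210 [141, 136, 137, 131, 133, 138, 105, 51, 55, 63, 76, 81, 91, 95, 104, 172, 174, 174, 174, 173, 174, 174, 174, 173, 173, 174, 174]
220 [142, 136, 139, 133, 133, 131, 111, 43, 56, 67, 74, 82, 90, 89, 98, 97, 98, 96, 92, 98, 99, 98, 99, 101, 99, 97, 95]
230 [142, 136, 135, 134, 135, 136, 120, 53, 54, 69, 66, 80, 87, 95, 93, 99, 99, 94, 96, 98, 92, 97, 95, 100, 96, 96, 97]
edges tool y at v=200,z=.1: u=300,320,340 -> [-7.1773371074198336, 0.15229651545502704, 7.4877635651180015]
```

Blade centre u≈308.5 and bar centre u≈320.6, so about 2.8 mm remain.

Call:
move_arm --rows '[0,-0.15,0,0,0,-0.28,0,0,0,-0.28,0,0,0,-0.28,0,0,0,-0.28,0,0]'

```text
clock: 14.45
tcp_pos: [0.5774, -0.0735, 0.0966]
orientation: [2.067, 2.358, 0.008]
contact_force: [8.2, -0.2, -1.0]
grip_width: 0.0099
gripper_force: 97.6
```

```bash
python3 ck.py | grep -v "^1[12]\|^6\|^22\|^23"
```

```text
14.45 [ 0.5774 -0.0735  0.0966] [-1.2682  8.1312  1.0648] 0.00987767637191721
74 (np.int64(304), np.int64(333), np.float64(-3.5660790446428843), np.float64(3.3591409335347433)) [136, 137, 137, 141, 136, 146, 190, 194, 208, 209, 207, 208, 207, 186, 187, 168, 156, 150, 154, 154]
82 (np.int64(304), np.int64(334), np.float64(-3.589079466618), np.float64(3.6099616163542736)) [139, 136, 135, 142, 136, 135, 134, 182, 208, 209, 209, 209, 209, 207, 209, 179, 148, 146, 147, 148]
90 (np.int64(305), np.int64(333), np.float64(-3.3788631231087862), np.float64(3.3962891971939726)) [107, 109, 110, 111, 109, 131, 135, 179, 205, 206, 207, 206, 205, 209, 218, 199, 173, 173, 172, 174]
98 (np.int64(305), np.int64(333), np.float64(-3.40100843909633), np.float64(3.4152011053676365)) [115, 114, 110, 113, 113, 132, 133, 169, 209, 206, 205, 204, 206, 210, 216, 201, 173, 174, 174, 173]
106 (np.int64(305), np.int64(334), np.float64(-3.4234237225734736), np.float64(3.6709539191313234)) [97, 94, 103, 98, 100, 126, 127, 165, 206, 207, 206, 205, 205, 197, 200, 161, 123, 122, 123, 128]
150 [134, 138, 136, 136, 135, 
[... 258 characters left out ...]
, 60, 57, 64, 76, 82, 82, 88, 88, 84, 94, 98, 96, 96, 99, 98, 98, 95, 95, 94]
180 [137, 142, 134, 136, 132, 136, 95, 49, 57, 70, 79, 86, 97, 98, 111, 103, 103, 98, 94, 92, 92, 101, 96, 92, 98, 99, 95]
190 [136, 139, 133, 133, 135, 130, 99, 47, 55, 63, 77, 84, 89, 92, 96, 98, 101, 99, 145, 150, 149, 148, 149, 148, 148, 150, 150]
200 [139, 137, 135, 137, 135, 134, 96, 54, 56, 70, 76, 81, 86, 93, 95, 109, 180, 178, 177, 179, 179, 183, 178, 177, 179, 179, 179]
210 [140, 141, 138, 134, 131, 136, 100, 49, 55, 59, 73, 83, 88, 94, 104, 173, 173, 172, 175, 171, 173, 173, 173, 173, 173, 171, 173]
edges tool y at v=200,z=.1: u=300,320,340 -> [-7.1893068038880745, 0.14021406775845002, 7.475767175459465]
```

Blade centre is now u≈319.3 and bar centre u≈320.5, about 0.4 mm apart. One last nudge, then check the pail by image difference.

Call:
move_arm --rows '[0,-0.04,0,0,0,-0.04,0,0,0,-0.04,0,0,0,-0.04,0,0]'

```text
clock: 15.0
tcp_pos: [0.5771, -0.0736, 0.0965]
orientation: [2.067, 2.358, 0.008]
contact_force: [9.0, 0.5, -0.3]
grip_width: 0.0097
gripper_force: 97.6
```

Run:
```python
from h import *
o=r.get_obs();print(o["clock"],o["tcp_pos"],o["contact_force"],o["grip_width"],o["gripper_force"])
s=r.grab_frame("side")[150:225,220:320];a=cv2.resize(cv2.imread("pics/m6.png")[:300,400:800],(100,75),interpolation=cv2.INTER_AREA)
d=cv2.absdiff(s,a).max(2)>40
for row in d[::3]: print("".join("#" if x else "." for x in row))
```

```text
15.0 [ 0.5771 -0.0736  0.0965] [ 9.028   0.5138 -0.3491] 0.00967364848920752 97.6451575756073
.......................................#.####........##########..............................#######
.......................................#.####........#.#####.................................#######
........................................#.##.........##.####..................................######
.....................................................##.###...................................######
......................................................##......................................######
..............................................................................................######
.............................................................................................#######
.........................................................................................###########
.........................................................................................###########
...........................................................................................######
[... 818 characters left out ...]
..............................................................................................
....................................................................................................
....................................................................................................
....................................................................................................
....................................................................................................
....................................................................................................
....................................................................................................
```

The pail hasn't moved, and the handle is held at the mark.

```bash
python3 -c "
from bench import r
print(r.hand_in())"
```

```text
the job is handed in; nothing more can be done
None
```

I handed the job in at about 15 s of robot time: the larger grey pail hangs released on both prongs of the hook, and the gripper is holding the valve handle level with the brass marker, to within about 0.5 mm by the wrist camera.

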